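Find the rocking lamp base

ROBOT

A 7-joint arm with a two-finger parallel gripper is mounted at the origin on the work surface. World frame = base frame: x ahead of the robot, y to its left, z up, the work surface at z = 0. Lengths are in mm, angles in rad, forces in N, time in s.
With the tool pointing down it reaches from about 400 to 850 mm from the base axis. Payload 10.4 kg.
Tool frame: the origin (TCP) lies at the centre of the arm's flange, where the gripper is bolted on; the fingertips stand 182 mm ahead of it and the grasp point (between the pads) lies ahead of it (arm.grip_point_offset is the x of the grasp point in the tool frame, in mm); x points along the fingers, y is the direction in which the jaws open and shut, and the axes are right-handed (so a half turn about x gives the same grasp; the last joint's range is limited). The gripper opens to 87 mm and grips with 3 to 60 N. Pads are 19 mm wide; open, the fingers measure 117 mm over their backs; the gripper's body (75 mm by 190 mm) begins 51 mm behind the grasp point.
Start: joints at [1.096, 0.332, -0.065, 1.46, 0.022, 1.35, -0.088], TCP at [272.88, -562.289, 404.776] pointing down, gripper open.
Joint ranges: [-2.6, 2.6], [-0.5, 2.12], [-1.47, 1.34], [0.16, 2.42], [-1.27, 4.41], [0.06, 2.06], [-2.6, 2.6]. Speed limits (rad/s): [2.22, 2.22, 2.79, 2.79, 3.14, 3.14, 3.14].

INTERFACE

Orientations are given as a rotation vector (axis times angle).
In Python, from cell import arm, eyes, finder gives the robot as it stands.
- The arm moves only by the shell command python3 -m jog 'ROWS' [FORCE]. ROWS is JSON, one flat list of numbers, 7 for each row, row after row: the closure in counts, from 0 (fully open) to 255 (shut), then the shift along the world's x, y, z in units of 25 mm (1.0 is 25 mm), then the turn, a rotation vector about the world's x, y, z in units of 5 degrees (1.0 is 5 degrees). A call has 1 to 20 rows; each row is the pose to reach, as a shift and turn from the pose commanded when the call began; what a row does not reach only later rows make up. A row lasts 1/12 s, in which the tool goes at most 41.7 mm and 7.16 degrees, less where a joint would pass 70% of its speed; a pose out of reach is approached as far as the arm can. A call with a gripper value outside its range is refused whole. The fingers move at their own pace and stop on an object; FORCE is the grip in N (left out, the last holds). Time passes only in rows, so rows that repeat a pose let the fingers close. It gives the time, the measured TCP pose, the force and the opening at its end, in the units of the state.
- arm.get_obs(): the state, without advancing time (a new reading comes with each control period).
- eyes.snapshot(name): name is "side" or "top"; returns the picture (480x640x3 uint8, red, green, blue); there is no depth.
- eyes.calibration(name): a dict with "mtx" (3x3 intrinsics, pixels), "xyz" and "rotation" of the camera in the world. Camera axes: x right, y up, looking along -z (the intrinsics and any distortion apply to the point x, -y, -z); pixel columns grow to the right and rows downward; lengths in mm; the calibration is good to about 2 mm. A picture is of the moment at which its call begins. calibration takes no time and is no camera call.
- arm.sign_off(): hands the job in, once; it reports no verdict.
Trained networks look in the newest picture that a camera, given by its name, has taken for a name from the list of things; names that differ only in an ending like _2 or _b are one class to them, and where a whole thing is asked for, a point or a joint stands for the part that bears it (a point fixed in the world has none). Each returns a list of dicts, best first, with "p" (0 to 1); they miss things now and then, are a little off and sometimes report something else, mostly with a low value. They report only what shows in the picture. A call takes as long as a camera call. They do not tell look-alikes from the thing itself.
- finder.spot_in(camera, name): "bbox" ([left, top, width, height] in pixels, round what is visible of it).
The state is a dict: "time_s": time; "qpos": joint angles; "dq": joint speeds; "effort": joint torques, N m; "eef_pos": TCP position; "ee_rot": TCP orientation; "ft_force": force on the tool from outside, world axes, zero at the start; "moment": the same for the moment, N m; "opening": finger opening in mm.
Only numpy, scipy, OpenCV 4.12 (cv2) and the standard library are available. Lean on these libraries where they do the work, as an engineer would, in place of code of your own. Each camera call takes 0.05 s, during which the arm holds its last target.

TASK

Two lamp bases lie on the iron flat and one of them has a wood chip trapped under its middle. Find out which one rocks by pressing its diagonally opposite corners alternately from above with the fingers, so that you press it over onto one end and then press it back onto the other; then pick up the rocking one by its spigot, set it down (do not drop it) flat in the middle of the cork board and let go. Leave the sound base where it is and do not disturb the other things on the bench.

Things in the scene. Friction and masses are not known exactly. Their poses are not given: they have to be found in the camera images.
- flat: fixed dark iron flat (surface plate) 250 (own x) x 370 (own y) x 30 mm, rounded edges; origin at the centre of its underside, on the bench, so its top is at z = 30 mm. The two bases lie side by side along its y, some 190 mm apart. Under the middle of one of them a hard chip is stuck to it: a rounded ridge 4 mm high, 86 mm long along the flat's y, up to 15 mm off that base's middle, which cannot be seen until that base is lifted.
- board: fixed cork board 220 (own x) x 190 (own y) x 12 mm; origin at the centre of its underside, on the bench, so its top is at z = 12 mm
- base_a_centre (a point): maple lamp base, loose, 0.2 to 0.34 kg: a slab 130 (own x) x 110 (own y) x 22 mm thick with an upright round spigot, 36 mm diameter and 40 mm high, in the middle of its top (62 mm high in all; pick it up by the spigot). Lies on the iron flat, either truly flat or on a hidden chip; looks the same as the other. This point lies on the spigot's axis, half-way up (31 mm above the underside); axes as the base, z up the spigot.
- base_a_end1 (a point): base a: middle of the lower edge of its +x end (65 mm from the axis, on the underside). The rocking base pivots on the ridge below its middle, about its own y: it rests with one end on the flat and the other 6 to 11 mm up; well under 2 N on a raised corner brings that end down on the flat and lifts the other; when let go it falls back or stays. The sound base does not move.
- base_a_end2 (a point): base a: middle of the lower edge of its -x end (65 mm from the axis, on the underside). The rocking base pivots on the ridge below its middle, about its own y: it rests with one end on the flat and the other 6 to 11 mm up; well under 2 N on a raised corner brings that end down on the flat and lifts the other; when let go it falls back or stays. The sound base does not move.
- base_b_centre (a point): maple lamp base, loose, 0.2 to 0.34 kg: a slab 130 (own x) x 110 (own y) x 22 mm thick with an upright round spigot, 36 mm diameter and 40 mm high, in the middle of its top (62 mm high in all; pick it up by the spigot). Lies on the iron flat, either truly flat or on a hidden chip; looks the same as the other. This point lies on the spigot's axis, half-way up (31 mm above the underside); axes as the base, z up the spigot.
- base_b_end1 (a point): base b: middle of the lower edge of its +x end (65 mm from the axis, on the underside). The rocking base pivots on the ridge below its middle, about its own y: it rests with one end on the flat and the other 6 to 11 mm up; well under 2 N on a raised corner brings that end down on the flat and lifts the other; when let go it falls back or stays. The sound base does not move.
- base_b_end2 (a point): base b: middle of the lower edge of its -x end (65 mm from the axis, on the underside). The rocking base pivots on the ridge below its middle, about its own y: it rests with one end on the flat and the other 6 to 11 mm up; well under 2 N on a raised corner brings that end down on the flat and lifts the other; when let go it falls back or stays. The sound base does not move.
- gouge: bystander, loose: turning gouge lying on the bench, wooden handle and steel blade, 290 mm long along its x; origin on the bench below the front end of its handle
- mallet: bystander, loose: dark wooden turner's mallet standing on its head, 84 mm diameter, 225 mm high; origin at the centre of its underside
- glue: bystander, loose: white bottle, 60 mm diameter, 170 mm high; origin at the centre of its underside
- wax: bystander, loose: low round tin, 90 mm diameter, 45 mm high; origin at the centre of its underside
- sandblock: bystander, loose: cork sanding block 110 (own x) x 65 x 35 mm, lying close beside the flat, on the side of the cork board; origin at the centre of its underside
- spindle: bystander, loose: turned wooden spindle standing upright, 68 mm diameter, 172 mm high; origin at the centre of its underside
- pot: bystander, loose: blue plastic cup, 80 mm diameter, 100 mm high; origin at the centre of its underside
Things that resemble listed ones, but are neither listed nor needed, are in the scene too. What is shaped like the part that bears base_a_centre but red is not meant.

How it is judged (in metres and radians):
On the way, in this order (a step that is already met when the one before it is completed fails the run):
1. with the fingers on a corner of the rocking base, its raised end has been pressed down onto the flat, so that its other end lifted (((contact force between the fingers and base_a above 1 N and x of the grasp point in the frame of base_a_centre above 0.02 m and (y of the grasp point in the frame of base_a_centre above 0.012 m or y of the grasp point in the frame of base_a_centre below -0.012 m) and height (world z) of base_a_end1 below 0.033 m and height (world z) of base_a_end2 above 0.0345 m and distance of base_a_end1 from where it was at the start of the episode above 0.0045 m) or (contact force between the fingers and base_a above 1 N and x of the grasp point in the frame of base_a_centre below -0.02 m and (y of the grasp point in the frame of base_a_centre above 0.012 m or y of the grasp point in the frame of base_a_centre below -0.012 m) and height (world z) of base_a_end2 below 0.033 m and height (world z) of base_a_end1 above 0.0345 m and distance of base_a_end2 from where it was at the start of the episode above 0.0045 m) or (contact force between the fingers and base_b above 1 N and x of the grasp point in the frame of base_b_centre above 0.02 m and (y of the grasp point in the frame of base_b_centre above 0.012 m or y of the grasp point in the frame of base_b_centre below -0.012 m) and height (world z) of base_b_end1 below 0.033 m and height (world z) of base_b_end2 above 0.0345 m and distance of base_b_end1 from where it was at the start of the episode above 0.0045 m) or (contact force between the fingers and base_b above 1 N and x of the grasp point in the frame of base_b_centre below -0.02 m and (y of the grasp point in the frame of base_b_centre above 0.012 m or y of the grasp point in the frame of base_b_centre below -0.012 m) and height (world z) of base_b_end2 below 0.033 m and height (world z) of base_b_end1 above 0.0345 m and distance of base_b_end2 from where it was at the start of the episode above 0.0045 m))), for 0.1 s.
2. it has been pressed back: a corner of its other end, low at the start, pressed down again onto the flat (((contact force between the fingers and base_a above 1 N and x of the grasp point in the frame of base_a_centre above 0.02 m and (y of the grasp point in the frame of base_a_centre above 0.012 m or y of the grasp point in the frame of base_a_centre below -0.012 m) and height (world z) of base_a_end1 below 0.033 m and height (world z) of base_a_end2 above 0.0345 m and distance of base_a_end1 from where it was at the start of the episode below 0.004 m) or (contact force between the fingers and base_a above 1 N and x of the grasp point in the frame of base_a_centre below -0.02 m and (y of the grasp point in the frame of base_a_centre above 0.012 m or y of the grasp point in the frame of base_a_centre below -0.012 m) and height (world z) of base_a_end2 below 0.033 m and height (world z) of base_a_end1 above 0.0345 m and distance of base_a_end2 from where it was at the start of the episode below 0.004 m) or (contact force between the fingers and base_b above 1 N and x of the grasp point in the frame of base_b_centre above 0.02 m and (y of the grasp point in the frame of base_b_centre above 0.012 m or y of the grasp point in the frame of base_b_centre below -0.012 m) and height (world z) of base_b_end1 below 0.033 m and height (world z) of base_b_end2 above 0.0345 m and distance of base_b_end1 from where it was at the start of the episode below 0.004 m) or (contact force between the fingers and base_b above 1 N and x of the grasp point in the frame of base_b_centre below -0.02 m and (y of the grasp point in the frame of base_b_centre above 0.012 m or y of the grasp point in the frame of base_b_centre below -0.012 m) and height (world z) of base_b_end2 below 0.033 m and height (world z) of base_b_end1 above 0.0345 m and distance of base_b_end2 from where it was at the start of the episode below 0.004 m))), for 0.1 s.
3. it has been set down on the cork board while still held (within about 8 mm of the board) (((horizontal distance between base_a_centre and board below 0.06 m and height (world z) of base_a_centre below 0.051 m and angle between base_a_centre's own z axis and vertical below 0.12 rad and contact force between the fingers and base_a above 0.5 N) or (horizontal distance between base_b_centre and board below 0.06 m and height (world z) of base_b_centre below 0.051 m and angle between base_b_centre's own z axis and vertical below 0.12 rad and contact force between the fingers and base_b above 0.5 N))), for 0.05 s.
At the end, for the whole second after the job is handed in: The base that had the chip under it rests flat on the cork board (within 1 degree of level, its centre within 60 mm of the board's centre), at rest and released; the other base is within 30 mm of its start and lies flat on the iron flat (((horizontal distance between base_a_centre and board below 0.06 m and height (world z) of base_a_centre below 0.046 m and angle between each of base_a_centre, base_b_centre's own z axis and vertical below 0.02 rad and linear speed of base_a below 0.02 m/s and distance of base_b_centre from where it was at the start of the episode below 0.03 m) or (horizontal distance between base_b_centre and board below 0.06 m and height (world z) of base_b_centre below 0.046 m and angle between each of base_b_centre, base_a_centre's own z axis and vertical below 0.02 rad and linear speed of base_b below 0.02 m/s and distance of base_a_centre from where it was at the start of the episode below 0.03 m))); the robot touches nothing.
It fails at once if a bystander (gouge, mallet, glue, wax tin, sanding block, spindle or cup) was moved more than 40 mm (distance of any of gouge, mallet, glue, wax, sandblock, spindle, pot from where it was at the start of the episode above 0.04 m).
It also fails if it takes over 67 s, if anything falls off the work surface, if the arm or the gripper's body presses on something with over 40 N, if the wrist force passes 120 N, or if a joint passes its speed limit or range.

## Working session

There is one attempt and no reset: what is moved stays moved. The work goes in short steps, Python scripts to look and compute and a shell command to move; the robot and the scene stay as the last step left them, time stands still between calls to the robot, and variables do not carry over. Pictures are saved under pics/ and viewed, and the job is handed in when it is done.

```bash
ls; mkdir -p pics; python3 - <<'E'
from cell import arm, eyes, finder
import cv2
for c in ("side","top"):
    im=eyes.snapshot(c); cv2.imwrite(f"pics/{c}0.png",im[:,:,::-1])
    k=eyes.calibration(c); print(c,k)
o=arm.get_obs(); print(o, arm.grip_point_offset)
E
```

```text
pics
side {'mtx': array([[570.96050505,   0.        , 319.32544531],
       [  0.        , 570.96050505, 238.90732486],
       [  0.        ,   0.        ,   1.        ]]), 'xyz': array([-615.82355572, -787.55637383, 1165.28336374]), 'rotation': array([ 0.83496584, -0.42410333, -0.87968608])}
top {'mtx': array([[542.03844603,   0.        , 323.15109495],
       [  0.        , 542.03844603, 238.15025931],
       [  0.        ,   0.        ,   1.        ]]), 'xyz': array([ 394.2261858 ,   40.47313927, 1550.01613435]), 'rotation': array([ 0.06308   , -0.04657501, -1.58265587])}
{'time_s': 0.1, 'qpos': array([ 1.09638382,  0.33279858, -0.06467643,  1.46087651,  0.02157781,
        1.34991294, -0.08845203]), 'dq': array([ 0.00085634, -0.00168031,  0.00108296, -0.00033974,  0.00038794,
        0.00042202, -0.00018545]), 'effort': array([ 8.38431733e-04, -6.24547935e+01,  2.40771828e-02, -3.90714347e+01,
       -6.15853909e-02,  3.66212544e-02,  5.49969900e-05]), 'eef_pos': array([ 272.81655291, -562.17553557,  404.03043349]), 'ee_rot': array([ 1.97077196,  0.45433229, -1.97145258]), 'ft_force': array([ 0.79478554, -0.10141322, -0.49166637]), 'moment': array([-0.01541222, -0.00406411, -0.02219939]), 'opening': 87.31723588662624} 163.5
```

View pics/side0.png

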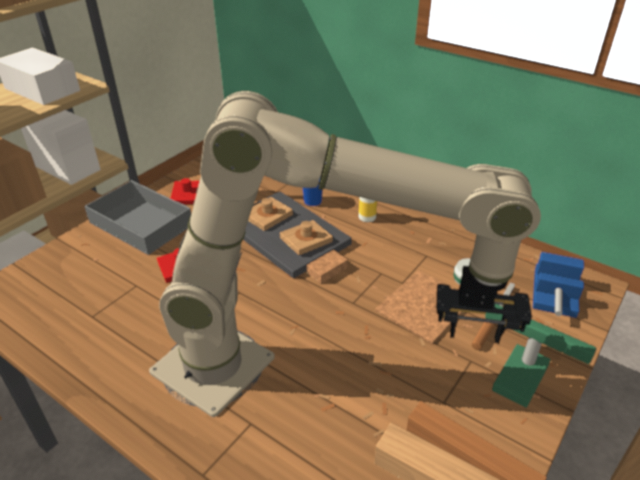

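View pics/top0.png

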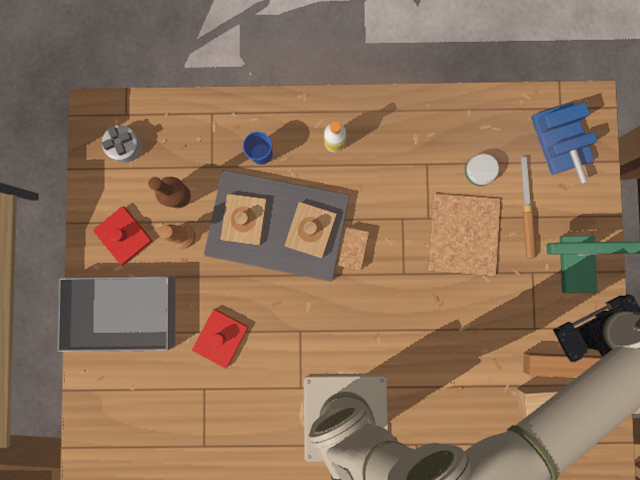

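```bash
cat > h.py <<'E'
import numpy as np, cv2
from scipy.spatial.transform import Rotation as R
from cell import arm, eyes, finder
K={c:eyes.calibration(c) for c in("side","top")}
def proj(c,P):
    k=K[c]; P=np.atleast_2d(P).astype(float)
    q=(P-k["xyz"])@R.from_rotvec(k["rotation"]).as_matrix()
    q=q*[1,-1,-1]; u=q@k["mtx"].T; return u[:,:2]/u[:,2:]
def ray(c,uv):
    k=K[c]; d=np.linalg.inv(k["mtx"])@[uv[0],uv[1],1.]; d=R.from_rotvec(k["rotation"]).as_matrix()@(d*[1,-1,-1]); return np.array(k["xyz"]),d/np.linalg.norm(d)
def atz(c,uv,z):
    o,d=ray(c,uv); return o+d*(z-o[2])/d[2]
def tri(uv1,uv2,c1="top",c2="side"):
    o,d=ray(c1,uv1); p,e=ray(c2,uv2)
    s=np.linalg.lstsq(np.c_[d,-e],p-o,rcond=None)[0]; a=o+s[0]*d;b=p+s[1]*e
    return (a+b)/2,np.linalg.norm(a-b)
E
python3 - <<'E'
from h import *
for c in("top","side"):
    for n in ("base_a_centre","flat","board","sandblock","gouge","wax","pot","glue","mallet","spindle"):
        print(c,n,[(np.round(d["bbox"]).astype(int).tolist(),round(d["p"],2)) for d in finder.spot_in(c,n)][:4])
E
```

```text
top base_a_centre [([218, 195, 52, 52], 0.58), ([93, 206, 57, 60], 0.55)]
top flat [([203, 169, 147, 115], 0.95)]
top board []
top sandblock [([339, 228, 29, 47], 0.63), ([287, 204, 51, 50], 0.29)]
top gouge [([520, 157, 18, 103], 0.79), ([287, 205, 52, 48], 0.7), ([219, 194, 47, 53], 0.39)]
top wax [([466, 153, 36, 33], 0.93)]
top pot [([244, 132, 31, 35], 0.6)]
top glue [([321, 122, 24, 29], 0.94), ([204, 166, 147, 115], 0.35)]
top mallet [([150, 177, 42, 31], 0.67)]
top spindle [([164, 223, 32, 23], 0.69), ([463, 152, 37, 36], 0.19)]
side base_a_centre [([247, 202, 50, 28], 0.8), ([160, 249, 20, 34], 0.76), ([173, 176, 25, 27], 0.62)]
side flat [([245, 193, 108, 89], 0.69), ([381, 269, 79, 74], 0.25)]
side board [([377, 270, 82, 75], 0.62)]
side sandblock [([309, 250, 38, 30], 0.95)]
side gouge [([470, 284, 41, 64], 0.82)]
side wax [([456, 256, 16, 25], 0.67)]
side pot [([305, 182, 18, 24], 0.72)]
side glue [([360, 200, 17, 23], 0.6)]
side mallet []
side spindle []
```

```bash
python3 - <<'E'
from h import *
t=cv2.imread("pics/top0.png");s=cv2.imread("pics/side0.png")
cv2.imwrite("pics/topz.png",cv2.resize(t[160:290,195:375],None,fx=4.4,fy=4.4,interpolation=cv2.INTER_CUBIC))
cv2.imwrite("pics/sidez.png",cv2.resize(s[180:280,235:360],None,fx=6,fy=6,interpolation=cv2.INTER_CUBIC))
E
```

```text
(no output)
```

View pics/topz.png

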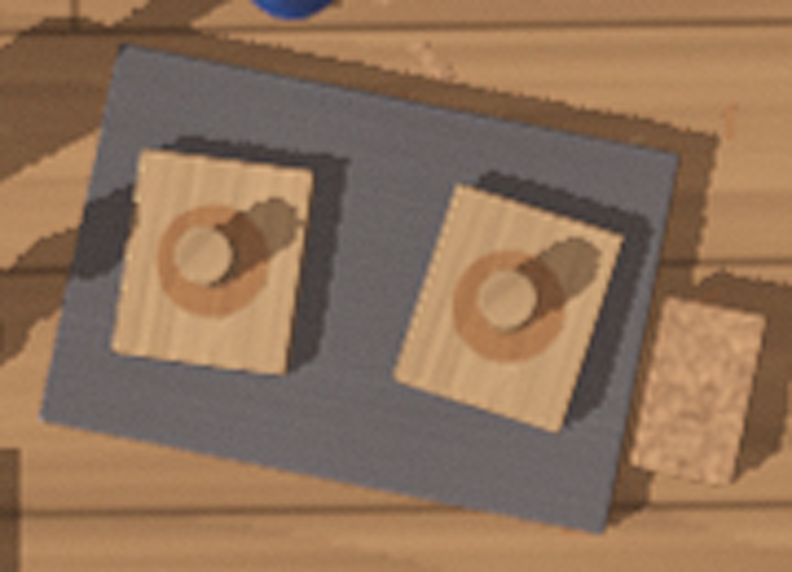

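View pics/sidez.png

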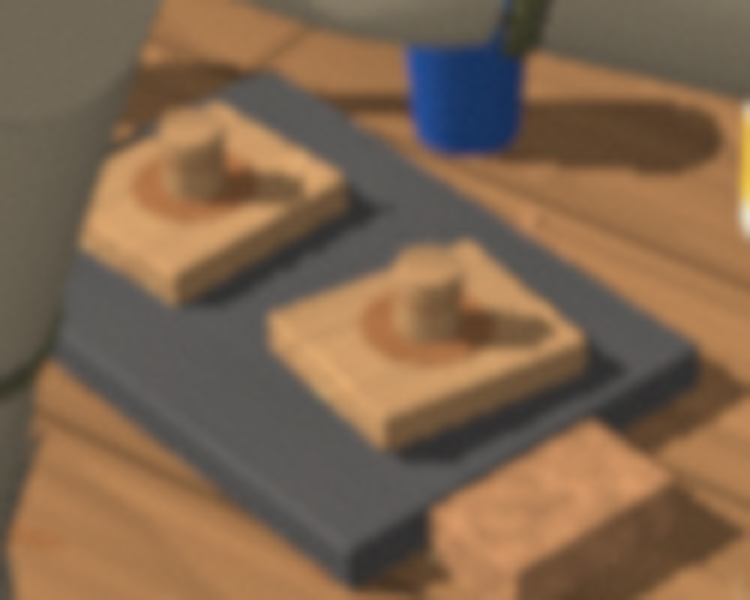

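```bash
cat >> h.py <<'E'
def tz(x,y,f=4.4,u0=195,v0=160): return (u0+(x+.5)/f-.5, v0+(y+.5)/f-.5)
def sz(x,y): return tz(x,y,6,235,180)
E
python3 - <<'E'
from h import *
A={"L_TL":((141,150),(215,102)),"L_TR":((312,172),(347,183)),"L_BR":((287,375),(176,277)),"L_sp":((204,255),(193,128)),
"R_TL":((457,184),(470,242)),"R_TR":((623,238),(585,345)),"R_BR":((560,432),(386,418)),"R_BL":((394,380),(269,320)),"R_sp":((507,300),(429,262)),
"flatTR":((678,154),(697,350)),"flatBR":((605,530),(350,552))}
for n,(a,b) in A.items():
    p,e=tri(tz(*a),sz(*b)); print(n,p.round(1),round(e,1))
E
```

```text
L_TL [627.4 324.2  48.1] 0.1
L_TR [612.5 215.7  43.6] 0.4
L_BR [482.7 231.6  49.4] 0.0
L_sp [555.3 277.5  88.5] 0.2
R_TL [603.2 122.9  47.4] 1.0
R_TR [566.8  18.9  46.1] 1.4
R_BR [444.6  59.3  57.9] 0.9
R_BL [478.6 163.6  53. ] 0.4
R_sp [524.4  90.5  95.5] 0.3
flatTR [622.9 -17.   23.5] 3.0
flatBR [381.9  33.   25.4] 2.3
```

```bash
python3 - <<'E'
from h import *
o=arm.get_obs(); r=R.from_rotvec(o["ee_rot"]).as_matrix(); print(r.round(3)); 
print("glue",atz("top",(333,140),80),"pot",atz("top",(258,150),50),"mallet",atz("top",(165,192),110),"spindle",atz("top",(175,236),90),"sandb",atz("top",(353,249),35))
b=[(432,193),(501,196),(497,276),(429,273)]
P=np.array([atz("top",p,12) for p in b]);print(P.round(0),P.mean(0))
print("wax",atz("top",(482,170),22),"gouge",atz("top",(529,210),20))
E
```

```text
[[ 0.     0.437 -0.9  ]
 [-0.    -0.9   -0.437]
 [-1.     0.    -0.   ]]
glue [767.4285105   24.85700417  80.        ] pot [749.67467856 235.60545884  50.        ] mallet [624.68514686 478.52675611 110.        ] spindle [507.27848632 456.45126072  90.        ] sandb [468.58894881 -27.37033572  35.        ]
[[ 627. -256.   12.]
 [ 616. -452.   12.]
 [ 388. -433.   12.]
 [ 399. -242.   12.]] [ 507.45059956 -345.93833851   12.        ]
wax [ 689.26926265 -397.92188443   22.        ] gouge [ 573.38951206 -527.26773519   20.        ]
```

```bash
python3 -m jog '[255,0,0,1,0,0,0, 255,0.5,1.6,1.5,0,0,0.5, 255,8.5,27.8,1.5,0,0,9.2, 255,8.5,27.8,1.5,0,0,9.2, 255,8.5,27.8,1.5,0,0,9.2, 255,8.5,27.8,1.5,0,0,9.2, 255,8.5,27.8,1.5,0,0,9.2, 255,8.5,27.8,1.5,0,0,9.2, 255,8.5,27.8,1.5,0,0,9.2, 255,8.5,27.8,1.5,0,0,9.2, 255,8.5,27.8,1.5,0,0,9.2, 255,8.5,27.8,1.5,0,0,9.2, 255,8.5,27.8,1.5,0,0,9.2, 255,8.5,27.8,1.5,0,0,9.2, 255,8.5,27.8,1.5,0,0,9.2, 255,8.5,27.8,1.5,0,0,9.2, 255,8.5,27.8,1.5,0,0,9.2, 255,8.5,27.8,1.5,0,0,9.2, 255,8.5,27.8,1.5,0,0,9.2, 255,8.5,27.8,1.5,0,0,9.2]' 20
```

```text
time_s: 2.77
eef_pos: [485.3, 137.6, 442.5]
ee_rot: [1.435, 1.049, -1.432]
ft_force: [0.3, -0.3, 0.2]
opening: 0.5
```

```bash
python3 -m jog '[255,0,0,-1.5,0,0,0, 255,0,0,-3,0,0,0, 255,0,0,-4.5,0,0,0, 255,0,0,-6,0,0,0, 255,0,0,-6.7,0,0,0, 255,0,0,-6.7,0,0,0, 255,0,0,-6.7,0,0,0]'
python3 - <<'E'
from h import *
for c in("top","side"):
    im=eyes.snapshot(c); cv2.imwrite(f"pics/{c}1.png",im[:,:,::-1])
t=cv2.imread("pics/top1.png");s=cv2.imread("pics/side1.png")
z=np.vstack([cv2.resize(t[170:290,195:375],(450,300),interpolation=cv2.INTER_CUBIC),cv2.resize(s[160:280,220:400],(450,300),interpolation=cv2.INTER_CUBIC)])
cv2.imwrite("pics/z1.png",z)
o=arm.get_obs(); print(o["eef_pos"],R.from_rotvec(o["ee_rot"]).as_matrix().round(3).tolist(),o["qpos"].round(2))
E
```

```text
time_s: 3.35
eef_pos: [485.3, 132.2, 274.8]
ee_rot: [1.438, 1.043, -1.44]
ft_force: [0.1, 0.7, 1.3]
opening: 0.5
[486.06853699 132.74206067 276.55777901] [[0.003, 0.95, -0.311], [0.0, -0.311, -0.95], [-1.0, 0.002, -0.001]] [ 0.38  0.28 -0.82  1.89  0.24  1.06 -0.86]
```

View pics/z1.png

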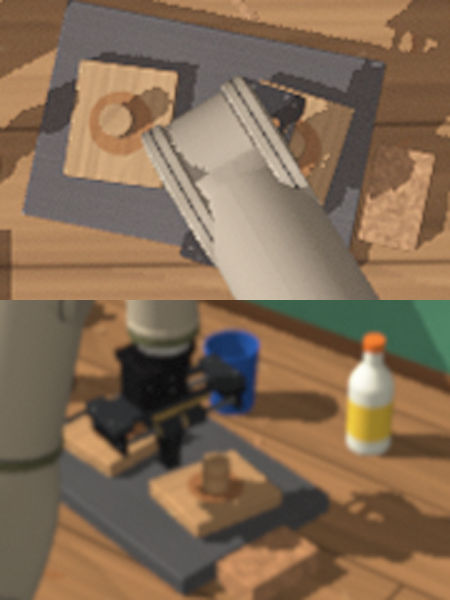

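```bash
python3 -m jog '[255,0,0,-0.6,0,0,0, 255,0,0,-1,0,0,0, 255,0,0,-1.2,0,0,0, 255,0,0,-1.2,0,0,0]'; python3 -m jog '[255,0,0,-0.1,0,0,0, 255,0,0,-0.1,0,0,0]'; python3 -m jog '[255,0,0,-0.1,0,0,0, 255,0,0,-0.1,0,0,0]';python3 -m jog '[255,0,0,-0.1,0,0,0, 255,0,0,-0.1,0,0,0]'
```

```text
time_s: 3.78
eef_pos: [485.3, 132.5, 244.5]
ee_rot: [1.438, 1.043, -1.439]
ft_force: [-0.2, -0.1, 0.2]
opening: 0.1
time_s: 3.95
eef_pos: [485.5, 132.8, 242.6]
ee_rot: [1.439, 1.042, -1.438]
ft_force: [0.3, -0.1, -0.2]
opening: 0.3
time_s: 4.12
eef_pos: [485.4, 132.7, 239.8]
ee_rot: [1.438, 1.042, -1.438]
ft_force: [1.4, 0.7, 0.6]
opening: 0.5
time_s: 4.28
eef_pos: [485.3, 132.8, 237.1]
ee_rot: [1.438, 1.043, -1.438]
ft_force: [0.6, 0.2, 0.5]
opening: 0.4
```

```bash
for i in 1 2 3 ; do python3 -m jog '[255,0,0,-0.08,0,0,0, 255,0,0,-0.08,0,0,0]' | tr '\n' ' '; echo; done
```

```text
time_s: 4.45 eef_pos: [485.4, 133.2, 236.1] ee_rot: [1.438, 1.043, -1.438] ft_force: [-4.8, -0.0, 12.2] opening: 0.4 
time_s: 4.62 eef_pos: [485.5, 133.5, 235.8] ee_rot: [1.437, 1.041, -1.438] ft_force: [-16.1, -2.6, 37.0] opening: 0.4 
time_s: 4.78 eef_pos: [485.6, 133.9, 235.5] ee_rot: [1.436, 1.04, -1.438] ft_force: [-26.8, -8.0, 63.6] opening: 0.4
```

```bash
python3 -m jog '[255,0,0,0.16,0,0,0, 255,0,0,0.16,0,0,0]';python3 - <<'E'
from h import *
im=eyes.snapshot("side"); cv2.imwrite("pics/s2.png",cv2.resize(im[180:280,235:360],None,fx=6,fy=6,interpolation=cv2.INTER_CUBIC)[:,:,::-1])
print(arm.get_obs()["ft_force"],arm.get_obs()["moment"])
E
```

```text
time_s: 4.95
eef_pos: [485.7, 133.1, 236.6]
ee_rot: [1.439, 1.042, -1.436]
ft_force: [-1.6, 0.3, 3.6]
opening: 0.4
[-1.6060215   1.76553098  9.59197818] [ 0.34340805  0.3624765  -0.0201534 ]
```

View pics/s2.png

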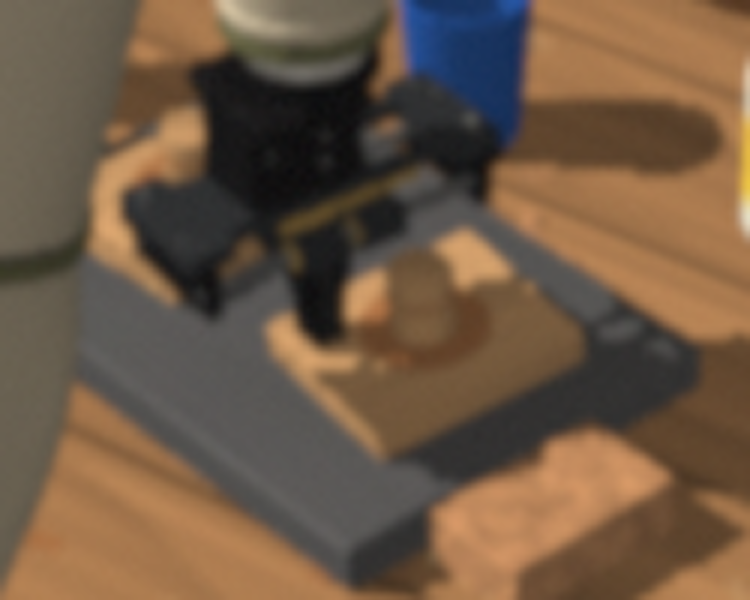

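```bash
python3 -m jog '[255,0,0,1.4,0,0,0, 255,0,0,2.6,0,0,0, 255,1,-1.1,2.6,0,0,0, 255,2,-2.2,2.6,0,0,0, 255,3,-3.3,2.6,0,0,0, 255,3,-3.3,2,0,0,0, 255,3,-3.3,1,0,0,0,255,3,-3.3,0.5,0,0,0,255,3,-3.3,0.5,0,0,0]';python3 - <<'E'
from h import *
im=eyes.snapshot("side"); cv2.imwrite("pics/s3.png",cv2.resize(im[180:280,235:360],None,fx=6,fy=6,interpolation=cv2.INTER_CUBIC)[:,:,::-1])
E
```

```text
time_s: 5.75
eef_pos: [559.1, 50.0, 244.7]
ee_rot: [1.435, 1.046, -1.442]
ft_force: [0.5, 0.2, -0.8]
opening: 0.5
```

View pics/s3.png

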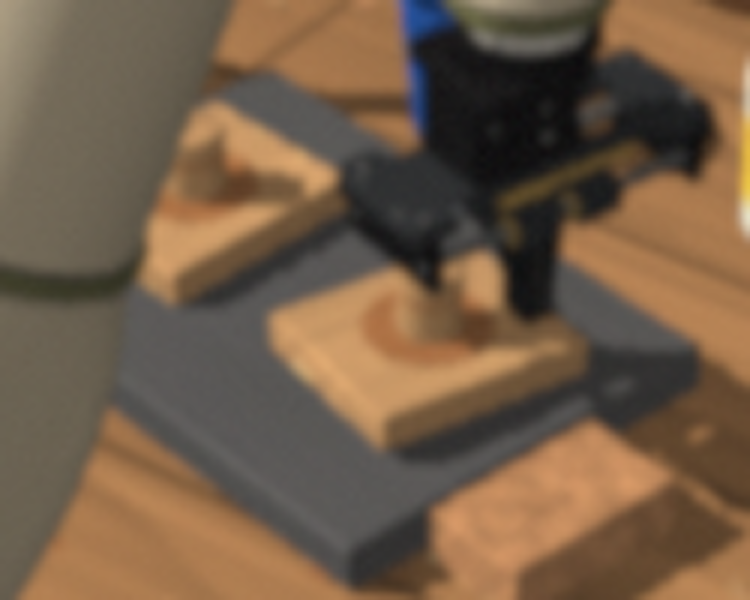

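```bash
for i in 1 2 3 ; do python3 -m jog '[255,0,0,-0.1,0,0,0, 255,0,0,-0.1,0,0,0]' | tr '\n' ' '; echo; done
```

```text
time_s: 5.97 eef_pos: [560.6, 50.6, 246.1] ee_rot: [1.438, 1.042, -1.437] ft_force: [0.1, 0.3, 0.2] opening: 0.5 
time_s: 6.13 eef_pos: [560.5, 50.3, 243.2] ee_rot: [1.438, 1.042, -1.437] ft_force: [0.2, 0.2, -0.1] opening: 0.2 
time_s: 6.3 eef_pos: [560.3, 50.2, 240.2] ee_rot: [1.438, 1.043, -1.438] ft_force: [0.3, -0.3, -0.3] opening: 0.1
```

```bash
for i in 1 2 3 ; do python3 -m jog '[255,0,0,-0.06,0,0,0, 255,0,0,-0.06,0,0,0]' | tr '\n' ' '; echo; done
```

```text
time_s: 6.47 eef_pos: [560.3, 50.2, 238.6] ee_rot: [1.438, 1.043, -1.438] ft_force: [1.0, -0.4, -0.6] opening: 0.6 
time_s: 6.63 eef_pos: [560.3, 50.2, 237.1] ee_rot: [1.438, 1.043, -1.438] ft_force: [0.9, 0.2, 0.6] opening: 0.2 
time_s: 6.8 eef_pos: [560.5, 50.2, 235.9] ee_rot: [1.438, 1.042, -1.438] ft_force: [0.0, -0.1, 1.5] opening: 0.4
```

```bash
python3 -m jog '[255,0,0,-0.05,0,0,0, 255,0,0,-0.05,0,0,0, 255,0,0,-0.05,0,0,0]';  python3 - <<'E'
from h import *
im=eyes.snapshot("side"); cv2.imwrite("pics/s4.png",cv2.resize(im[180:280,235:360],None,fx=6,fy=6,interpolation=cv2.INTER_CUBIC)[:,:,::-1])
print(arm.get_obs()["ft_force"])
E
```

```text
time_s: 7.05
eef_pos: [560.5, 50.3, 235.6]
ee_rot: [1.438, 1.042, -1.438]
ft_force: [-5.7, -2.0, 14.8]
opening: 0.4
[-5.25671242 -2.61289974 13.23322966]
```

View pics/s4.png

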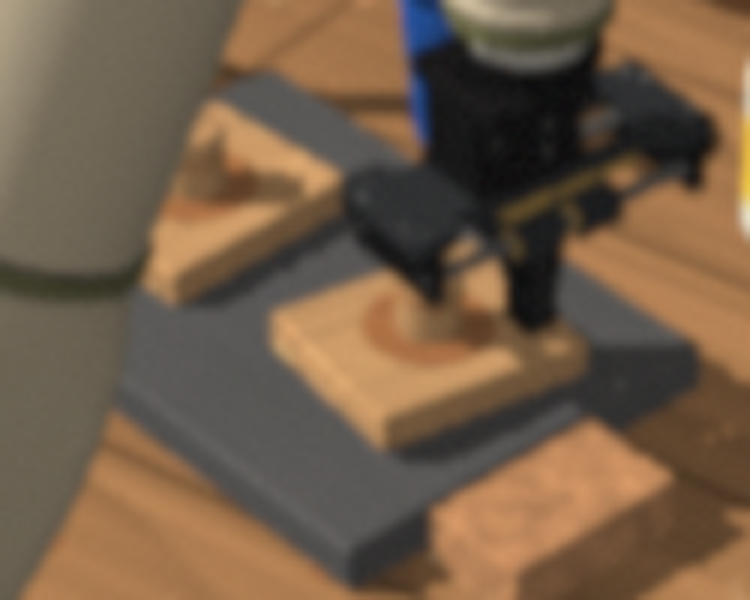

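```bash
python3 -m jog '[255,0,0,1.4,0,0,0, 0,0,0,2.7,0,0,0, 0,-0.7,0.8,2.7,0,0,0, 0,-1.46,1.63,2.7,0,0,0, 0,-1.46,1.63,2.7,0,0,0, 0,-1.46,1.63,2.7,0,0,0, 0,-1.46,1.63,2.7,0,0,0, 0,-1.46,1.63,2.7,0,0,0]' 40;python3 - <<'E'
from h import *
z=[]
for c,(v,u) in(("side",(180,235)),("top",(170,215))):
    im=eyes.snapshot(c)[:,:,::-1]; z.append(cv2.resize(im[v:v+100,u:u+125],None,fx=3,fy=3,interpolation=cv2.INTER_CUBIC))
cv2.imwrite("pics/s5.png",np.hstack(z))
o=arm.get_obs();print(o["eef_pos"],o["opening"])
g=o["eef_pos"]+R.from_rotvec(o["ee_rot"]).apply([182,0,0]);print(g, proj("side",[g,[524,91,92]]))
E
```

```text
time_s: 7.77
eef_pos: [524.3, 90.1, 301.8]
ee_rot: [1.439, 1.042, -1.439]
ft_force: [0.4, -0.8, -1.2]
opening: 39.3
[524.31017198  90.17273259 301.73394444] 47.216446842222446
[524.25008123  90.19105427 119.73395528] [[305.94894395 217.04934732]
 [305.84744268 224.14275584]]
```

View pics/s5.png

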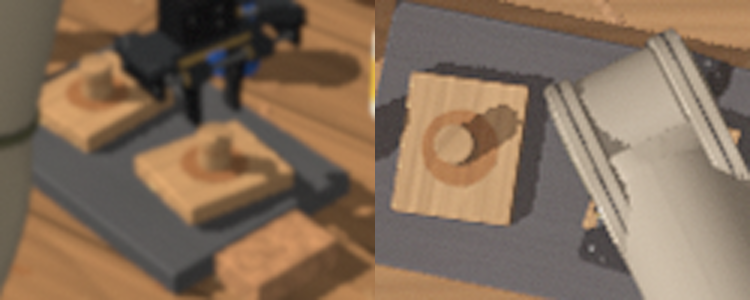

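```bash
python3 -m jog '[0,0,0,0,0,0,0, 0,0,0,0,0,0,0, 0,0,0,0,0,0,0, 0,0,0,0,0,0,0, 0,0,0,0,0,0,0, 0,0,0,0,0,0,0, 0,0,0,-0.7,0,0,0, 0,0,0,-1.4,0,0,0, 0,0,0,-2,0,0,0, 0,0,0,-2.15,0,0,0, 0,0,0,-2.15,0,0,0]';python3 - <<'E'
from h import *
z=[]
for c,(v,u) in(("side",(180,235)),):
    im=eyes.snapshot(c)[:,:,::-1]; z.append(cv2.resize(im[v:v+100,u:u+125],None,fx=5,fy=5,interpolation=cv2.INTER_CUBIC))
cv2.imwrite("pics/s6.png",np.hstack(z))
E
```

```text
time_s: 8.78
eef_pos: [523.5, 90.9, 247.5]
ee_rot: [1.437, 1.044, -1.44]
ft_force: [0.6, 0.0, -0.8]
opening: 87.1
```

View pics/s6.png

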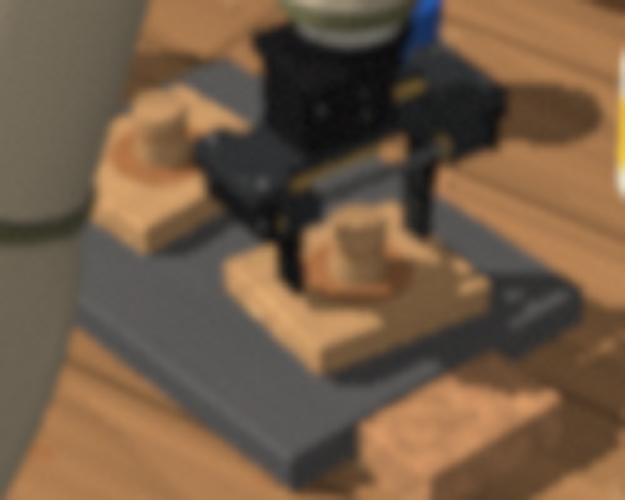

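Fingers straddle the spigot. I close on it.

```bash
python3 -m jog '[255,0,0,0,0,0,0, 255,0,0,0,0,0,0, 255,0,0,0,0,0,0, 255,0,0,0,0,0,0, 255,0,0,0,0,0,0, 255,0,0,0,0,0,0, 255,0,0,0,0,0,0, 255,0,0,0,0,0,0, 255,0,0,0,0,0,0, 255,0,0,0,0,0,0, 255,0,0,0,0,0,0, 255,0,0,0,0,0,0]' 40; python3 -m jog '[255,0,0,0.4,0,0,0, 255,0,0,0.8,0,0,0, 255,0,0,1.5,0,0,0, 255,0,0,2.5,0,0,0, 255,0,0,3.5,0,0,0, 255,0,0,4,0,0,0, 255,0,0,4,0,0,0]';python3 - <<'E'
from h import *
z=[]
for c,(v,u) in(("side",(160,235)),("top",(170,215))):
    im=eyes.snapshot(c)[:,:,::-1]; z.append(cv2.resize(im[v:v+120,u:u+130],None,fx=3,fy=3,interpolation=cv2.INTER_CUBIC))
cv2.imwrite("pics/s7.png",np.hstack(z))
print(arm.get_obs())
E
```

```text
time_s: 9.83
eef_pos: [524.0, 90.9, 248.4]
ee_rot: [1.439, 1.042, -1.438]
ft_force: [1.0, -0.8, 0.1]
opening: 35.1
time_s: 10.42
eef_pos: [524.5, 91.5, 351.5]
ee_rot: [1.441, 1.04, -1.434]
ft_force: [0.5, 0.7, -2.8]
opening: 35.1
{'time_s': 10.5167, 'qpos': array([ 0.45467278,  0.26061735, -0.81176234,  1.7495244 ,  0.201048  ,
        1.21722028, -0.72675895]), 'dq': array([-0.00355642,  0.02327817,  0.00945838,  0.02622216,  0.00335524,
       -0.00436587, -0.00174094]), 'effort': array([-8.85222852e-02, -4.78100502e+01, -7.70635664e+00, -3.97697926e+01,
       -1.64437126e-01,  4.47410101e-02,  5.65493864e-02]), 'eef_pos': array([523.68671484,  90.83855027, 347.89029687]), 'ee_rot': array([ 1.4381331 ,  1.04216004, -1.4383498 ]), 'ft_force': array([-0.88377458, -0.55862382, -4.31129953]), 'moment': array([-0.05294026, -0.03269348, -0.00966724]), 'opening': 35.00479066045127}
```

View pics/s7.png

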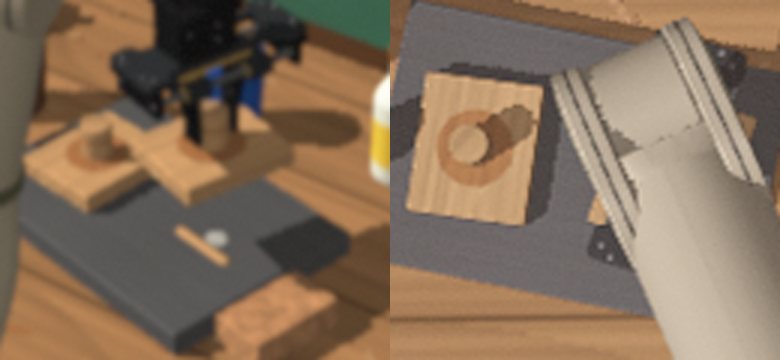

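```bash
python3 -m jog '[255,0,-0.5,0,0,0,0, 255,0,-1.5,0,0,0,0, 255,-0.1,-2.7,0,0,0,0, 255,-0.2,-4,0,0,0,0, 255,-0.2,-5.3,0,0,0,0, 255,-0.3,-6.6,0,0,0,0, 255,-0.3,-7.9,0,0,0,0, 255,-0.4,-9.2,0,0,0,0, 255,-0.4,-10.5,0,0,0,0, 255,-0.5,-11.8,0,0,0,0, 255,-0.5,-13.1,0,0,0,0, 255,-0.6,-14.4,0,0,0,0, 255,-0.65,-15.6,0,0,0,0, 255,-0.65,-16.6,0,0,0,0, 255,-0.65,-17.2,0,0,0,0, 255,-0.65,-17.5,0,0,0,0, 255,-0.65,-17.5,0,0,0,0, 255,-0.65,-17.5,0,0,0,0]';python3 - <<'E'
from h import *
z=[]
for c,(v,u) in(("side",(220,350)),("top",(170,400))):
    im=eyes.snapshot(c)[:,:,::-1]; z.append(cv2.resize(im[v:v+140,u:u+130],None,fx=3,fy=3,interpolation=cv2.INTER_CUBIC))
cv2.imwrite("pics/s8.png",np.hstack(z))
o=arm.get_obs();print(o["eef_pos"],o["qpos"],o["opening"])
E
```

```text
time_s: 12.02
eef_pos: [508.1, -345.1, 347.6]
ee_rot: [1.438, 1.045, -1.437]
ft_force: [-0.0, 0.6, -2.2]
opening: 35.2
[ 508.27833227 -344.47772199  348.21672507] [ 0.95169002  0.39787973 -0.55010299  1.542704    0.21344418  1.26180132
  0.05777498] 35.33828871168768
```

View pics/s8.png

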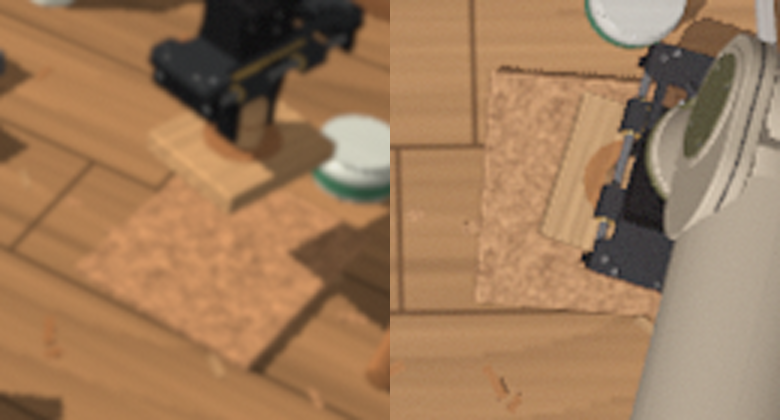

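```bash
python3 -m jog '[255,0,0,-0.8,0,0,0, 255,0,0,-1.8,0,0,0, 255,0,0,-2.8,0,0,0, 255,0,0,-3.6,0,0,0, 255,0,0,-4.1,0,0,0, 255,0,0,-4.4,0,0,0, 255,0,0,-4.4,0,0,0]'|tr '\n' ' '; for i in 1 2 ; do python3 -m jog '[255,0,0,-0.08,0,0,0, 255,0,0,-0.08,0,0,0]' | tr '\n' ' '; echo; done
python3 - <<'E'
from h import *
z=[]
for c,(v,u) in(("side",(230,370)),("top",(170,400))):
    im=eyes.snapshot(c)[:,:,::-1]; z.append(cv2.resize(im[v:v+130,u:u+130],None,fx=3,fy=3,interpolation=cv2.INTER_CUBIC))
cv2.imwrite("pics/s9.png",np.hstack(z))
E
```

```text
time_s: 12.7 eef_pos: [507.6, -345.7, 237.2] ee_rot: [1.437, 1.045, -1.438] ft_force: [-0.1, 0.1, -2.6] opening: 35.4 time_s: 12.87 eef_pos: [508.1, -346.5, 237.4] ee_rot: [1.438, 1.041, -1.437] ft_force: [1.0, -0.5, -2.3] opening: 35.1 
time_s: 13.03 eef_pos: [507.8, -346.6, 234.9] ee_rot: [1.438, 1.042, -1.438] ft_force: [0.6, 0.2, -2.6] opening: 35.4
```

View pics/s9.png

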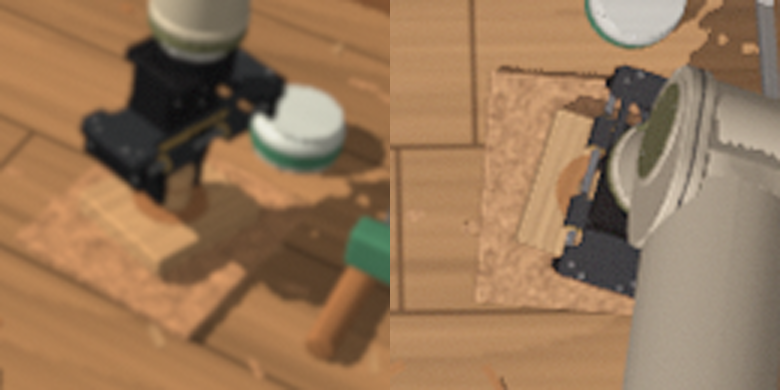

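Over the middle of the board and close to it. Continue in small steps until contact.

```bash
for i in 1 2 3 4; do python3 -m jog '[255,0,0,-0.06,0,0,0, 255,0,0,-0.06,0,0,0]' | tr '\n' ' '; echo; done
```

```text
time_s: 13.3 eef_pos: [507.6, -346.5, 232.7] ee_rot: [1.438, 1.043, -1.438] ft_force: [0.5, 0.3, -2.7] opening: 35.2 
time_s: 13.47 eef_pos: [507.5, -346.5, 231.0] ee_rot: [1.438, 1.043, -1.438] ft_force: [-0.7, -0.2, -2.6] opening: 35.4 
time_s: 13.63 eef_pos: [507.6, -346.5, 229.5] ee_rot: [1.438, 1.043, -1.438] ft_force: [0.1, 0.9, -2.6] opening: 35.2 
time_s: 13.8 eef_pos: [507.6, -346.5, 228.0] ee_rot: [1.438, 1.043, -1.438] ft_force: [-0.6, 0.3, -2.3] opening: 35.3
```

```bash
for i in 1 2 3; do python3 -m jog '[255,0,0,-0.04,0,0,0, 255,0,0,-0.04,0,0,0]' | tr '\n' ' '; echo; done
```

```text
time_s: 13.97 eef_pos: [507.6, -346.5, 227.1] ee_rot: [1.438, 1.043, -1.438] ft_force: [1.7, 0.5, -3.1] opening: 35.4 
time_s: 14.13 eef_pos: [507.7, -346.6, 226.7] ee_rot: [1.438, 1.042, -1.438] ft_force: [-1.1, 0.3, 1.7] opening: 35.2 
time_s: 14.3 eef_pos: [507.8, -346.5, 226.5] ee_rot: [1.438, 1.042, -1.438] ft_force: [-6.1, 3.7, 10.9] opening: 35.3
```

```bash
python3 -m jog '[255,0,0,0.02,0,0,0, 255,0,0,0.02,0,0,0, 0,0,0,0.02,0,0,0, 0,0,0,0.02,0,0,0, 0,0,0,0.02,0,0,0, 0,0,0,0.02,0,0,0, 0,0,0,0.02,0,0,0, 0,0,0,0.02,0,0,0, 0,0,0,0.02,0,0,0, 0,0,0,0.02,0,0,0, 0,0,0,0.02,0,0,0, 0,0,0,0.02,0,0,0, 0,0,0,1,0,0,0, 0,0,0,2,0,0,0, 0,0,0,3.5,0,0,0, 0,0,0,5,0,0,0, 0,0,0,6,0,0,0]'; python3 -m jog '[0,-1.2,1,0,0,0,0, 0,-2,2.5,0,0,0,0, 0,-2,4,0,0,0,0, 0,-2,5.5,0,0,0,0, 0,-2,7,0,0,0,0, 0,-2,8.5,0,0,0,0, 0,-2,9,0,0,0,0, 0,-2,9,0,0,0,0]'
python3 - <<'E'
from h import *
z=[]
for c,(v,u) in(("side",(230,370)),("top",(170,400))):
    im=eyes.snapshot(c)[:,:,::-1]; z.append(cv2.resize(im[v:v+130,u:u+130],None,fx=3,fy=3,interpolation=cv2.INTER_CUBIC)); cv2.imwrite(f"pics/{c}10.png",im)
cv2.imwrite("pics/s10.png",np.hstack(z))
E
```

```text
time_s: 15.72
eef_pos: [507.9, -346.4, 379.1]
ee_rot: [1.438, 1.039, -1.436]
ft_force: [0.8, -0.5, 0.7]
opening: 86.8
time_s: 16.38
eef_pos: [457.8, -117.7, 375.8]
ee_rot: [1.434, 1.045, -1.434]
ft_force: [0.5, -0.4, 0.1]
opening: 87.1
```

View pics/s10.png

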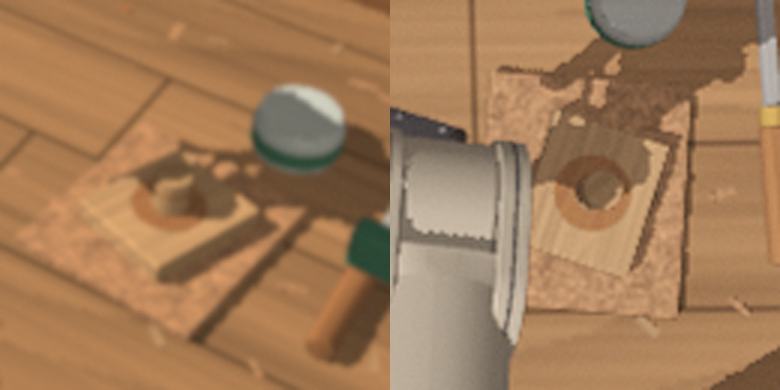

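View pics/top10.png

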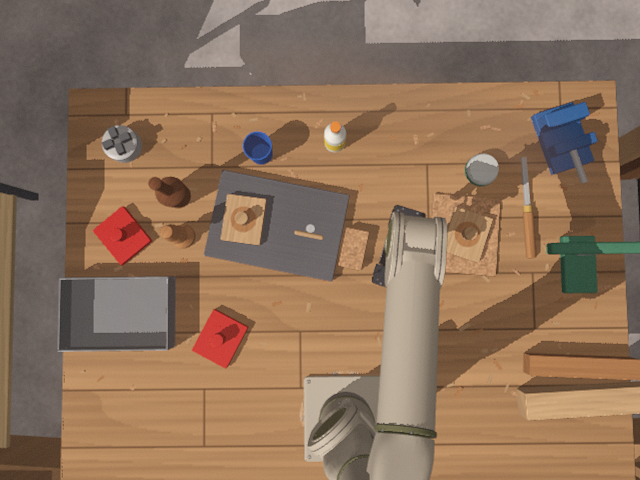

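```bash
python3 - <<'E'
from h import *
p,e=tri(tz(600,187,3,400,170),tz(175,183,3,370,230)); print("spigot top",p,e)
o=arm.get_obs();print(o["ft_force"],o["dq"].round(3)); arm.sign_off()
E
```

```text
spigot top [ 410.95307353 -494.72069353  274.31507569] 235.8115480208823
[-0.53321307  0.20959859 -0.47969366] [ 0.019  0.019  0.027 -0.008  0.005  0.001  0.002]
the job is handed in; nothing more can be done
```

```bash
python3 - <<'E'
from h import *
print(tri(tz(210,187,3,400,170),tz(175,183,3,370,230)))
E
```

```text
the job is handed in; nothing more can be done
```

The right-hand base, nearer the sanding block, was the one that rocked. It now lies released near the middle of the cork board, and the job is handed in. Robot time was about 16.5 s of the 67 s allowed.

- **Finding it:** The first pictures suggested its near end was raised. I pressed its near-left corner, and the picture showed the base go over. It fell back when I let go. I then pressed the diagonally opposite far corner onto the flat with about 13 N. I didn't press the left-hand base. When I lifted the right-hand one, the chip stayed behind on the flat.
- **Placing it:** I picked it up by the spigot, lowered it until it touched the board (about 11 N), opened the fingers and backed away.
- **Last checks:** The final pictures show it flat by eye near the middle of the board. The sound base and the bystanders look where they were. Force on the tool read about zero and the fingers were clear of everything.

**What went wrong or was not confirmed:**
- The first corner press rose briefly to about 64 N on the fingertips, well above what was needed.
- My final measurement of the spigot's position failed: I used the wrong offset into the picture, and it gave a nonsense result (the two sight lines missed each other by 236 mm). I couldn't repeat it after handing in. The final position and level therefore rest on the pictures and on the tool's position when it let go, which was within 1 mm of my estimate of the board's centre.

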